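# Exchange four vessels between bench instruments

### The job

The four things standing on the bench instruments are all in the wrong places. Move each to where it belongs and stand it there centred: the steel calibration weight on the balance, the open sample cup on the magnetic stirrer, the white reagent bottle on the rectangular steel stand and the small brown bottle on the round cork block. None may be stacked on another, bumped against another or knocked over, so use the empty white tile to set a thing down on the way, and leave all four upright and released.

Things in the scene. Friction and masses are not known exactly. Their poses are not given: they have to be found in the camera images.
- cal_weight: Loose calibration weight of bright steel, about 0.45 kg: a plain cylinder 41 mm in diameter and 50 mm high, above it a narrow neck and a knob 25 mm in diameter, 76 mm high in all. Origin at the centre of its underside, z up its axis. Can be gripped round the cylinder, 20 to 40 mm above the origin. Starts on the stirrer or on the cork block.
- bottle: Loose white plastic reagent bottle with a blue cap and a label, 58 mm in diameter, 113 mm high, about 0.1 to 0.2 kg: the largest of the four. Origin at the centre of its underside, z up its axis. Can be gripped round the straight body, 30 to 65 mm above the origin. Starts on the stirrer or on the cork block.
- cup: Loose open sample cup of translucent plastic with a label, 60 mm high, tapering from 55 mm in diameter at the rim to about 46 mm at the foot, about 0.05 kg. Origin at the centre of its underside, z up its axis. Can be gripped round the outside, 25 to 45 mm above the origin. Starts on the balance or on the steel stand.
- amber: Loose small dark brown bottle with a black cap, 48 mm in diameter, 95 mm high, about 0.1 kg. Origin at the centre of its underside, z up its axis. Can be gripped round the straight body, 25 to 55 mm above the origin. Starts on the balance or on the steel stand.
- balance: Laboratory balance: flat grey housing 128 x 104 mm with a round steel weighing pan 92 mm in diameter and a dark display strip in front of the pan (towards its own -x). Fixed. Origin at its underside (z = 0) below the centre of the place where the vessel stands; that supporting top is 30 mm above the origin. Home of the calibration weight.
- stirrer: Magnetic stirrer: flat grey housing 134 x 104 mm with a square white top plate 94 x 94 mm and two black knobs (33 mm above the worktop) in front of the plate (towards its own -x). Fixed. Origin at its underside (z = 0) below the centre of the place where the vessel stands; that supporting top is 30 mm above the origin. Home of the sample cup.
- steel_stand: Rectangular steel bottle stand on four short legs, flat top 88 mm (its own x) by 136 mm (its own y). Fixed. Origin at its underside (z = 0) below the centre of the place where the vessel stands; that supporting top is 30 mm above the origin. Home of the white reagent bottle.
- cork_block: Round cork block, 110 mm in diameter. Fixed. Origin at its underside (z = 0) below the centre of the place where the vessel stands; that supporting top is 30 mm above the origin. Home of the small brown bottle.
- tile: Plain white ceramic tile 110 x 110 x 8 mm, fixed flat on the worktop, empty at the start: the free spot. Origin at the centre of its underside (z = 0); top 8 mm above. The four instruments and this tile stand about 0.2 m apart, in any order; between them lie only things under 20 mm high. A tube rack, tip box and tissue box stand beyond x = 0.8 m, and left of y = 0.35 m where x > 0.6 m.
Mind the look-alikes: they are no part of the job. Leave any green or turquoise look-alike of the cup alone.

How it is judged (in metres and radians):
At the end, for the whole second after the job is handed in: Calibration weight on the balance, sample cup on the stirrer, white bottle on the steel stand, brown bottle on the cork block: each within 15 mm of the centre of its place, standing on its top (height within 6 mm), upright within 0.1 rad, released and at rest (horizontal distance between cal_weight and balance below 0.015 m and z of cal_weight in the frame of balance between 0.024 and 0.036 m and angle between each of cal_weight, bottle, cup, amber's own z axis and vertical below 0.1 rad and linear speed of each of cal_weight, bottle, cup, amber below 0.02 m/s and angular speed of each of cal_weight, bottle, cup, amber below 0.2 rad/s and horizontal distance between bottle and steel_stand below 0.015 m and z of bottle in the frame of steel_stand between 0.024 and 0.036 m and horizontal distance between cup and stirrer below 0.015 m and z of cup in the frame of stirrer between 0.024 and 0.036 m and horizontal distance between amber and cork_block below 0.015 m and z of amber in the frame of cork_block between 0.024 and 0.036 m); the robot touches nothing.
It fails at once if one of the four is knocked over or tipped by more than 0.6 rad (angle between any of cal_weight, bottle, cup, amber's own z axis and vertical above 0.6 rad).
It fails at once if one of the four is stacked on, or bumped or pressed against, another (over 3 N) (contact force between cal_weight and bottle above 3 N or contact force between any of cal_weight, bottle and cup above 3 N or contact force between any of cal_weight, bottle, cup and amber above 3 N).
It also fails if it takes over 131 s, if anything falls off the work surface, if the arm or the gripper's body presses on something with over 40 N, if the wrist force passes 120 N, or if a joint passes its speed limit or range.

### The arm

A 6-joint arm with a two-finger parallel gripper is mounted at the origin on the work surface; the furniture and walls round the work are solid. World frame = base frame: x ahead of the robot, y to its left, z up, the work surface at z = 0. Lengths are in m, angles in degrees, forces in N, time in s.
With the tool pointing down it reaches from about 0.375 to 0.9 m from the base axis. Payload 3.1 kg.
Tool frame: the origin (TCP) lies on the centre line of the jaws, within the pads' length; the fingertips stand 25 mm ahead of it and the grasp point (between the pads) lies 6 mm ahead of it; y points along the fingers, x is the direction in which the jaws open and shut, and the axes are right-handed (so a half turn about y gives the same grasp; the last joint's range is limited). The gripper opens to 87 mm and grips with 3 to 60 N. Pads are 19 mm wide; open, the fingers measure 117 mm over their backs; the gripper's body (75 mm by 190 mm) begins 51 mm behind the grasp point.
Start: joints at [-79.269, 30.224, 82.088, -0, 67.689, -10.227], TCP at [0.224, -0.584, 0.212] pointing down, gripper open.
Joint ranges: [-176.69, 176.69], [-43.24, 126.21], [12.49, 139.97], [-82, 262], [0, 151.66], [-163.58, 163.58]. Speed limits (degrees/s): [159.86, 159.86, 180, 180, 180, 180].

### API

Orientations are given as a 3x3 rotation matrix whose columns are the frame's x, y, z axes.
In Python, from rig import * gives the robot as it stands.
- The arm moves only by the tool play_rows, never from a script. Its argument "commands" is a list of rows, each a list of 2 entries, a list of its own where there are three numbers: the shift along the world's x, y, z in m, then the turn, a rotation vector about the world's x, y, z in rad. A call has 1 to 10 rows; each row is the pose to reach, as a shift and turn from the pose commanded when the call began; what a row does not reach only later rows make up. A row lasts 1/8 s, in which the tool goes at most 62.5 mm and 10.7 degrees, less where a joint would pass 70% of its speed; a pose out of reach is approached as far as the arm can. A call with a gripper value outside its range is refused whole. "gripper" is the finger opening in m, from 0 to 0.087, set as the call begins (left out, the last holds). The fingers move at their own pace and stop on an object; the grip force is fixed at half the most. Time passes only in rows, so rows that repeat a pose let the fingers close. It gives the time, the measured TCP pose, the force and the opening at its end, in the units of the state.
- read_state(): the state, without advancing time (a new reading comes with each control period).
- capture(name): name is "scene" or "top" or "wrist"; returns a dict with "frame" (420x560x3 uint8, red, green, blue), "depth" (420x560 float32, m along the optical axis (not along the pixel's ray), 0 where there is no reading), "mtx" (3x3 intrinsics, pixels), "dist_coeffs" ([k1, k2, p1, p2, k3] as OpenCV has them; the pictures are not rectified), "cam_to_world" (4x4, takes a point from camera to world coordinates); the wrist camera has in their place "hand_eye" (4x4, takes a point from camera to tool coordinates, whose origin is the TCP and whose axes are the tool frame's). Camera axes: x right, y down, z forward; pixel columns grow to the right and rows downward; lengths in m; the calibration is good to about 2 mm. A picture is of the moment at which its call begins: read the wrist's pose just before it.
- hand_in(): hands the job in, once; it reports no verdict.
The state is a dict: "time_s": time; "joint_positions": joint angles; "qvel": joint speeds; "tau": joint torques, N m; "position": TCP position; "tcp_rot": TCP orientation; "force": force on the tool from outside, world axes, zero at the start; "moment": the same for the moment, N m; "opening": opening from 0.0 (shut) to 1.0 (fully open).
Only numpy, scipy, OpenCV 4.12 (cv2) and the standard library are available. Lean on these libraries where they do the work, as an engineer would, in place of code of your own. Each camera call takes 0.05 s, during which the arm holds its last target. There are 200 camera calls.

## Working session

There is one attempt and no reset: what is moved stays moved. The work goes in short steps, Python scripts to look and compute and a tool call to move; the robot and the scene stay as the last step left them, time stands still between calls to the robot, and variables do not carry over. Pictures are saved under pics/ and viewed, about 12 in all and at most 16, crops included, and the job is handed in when it is done.

Besides the shell and the picture viewer there is one more tool, called after "Call:" as name(argument=value, ...) on one line, values as JSON. play_rows: Moves the arm, as the interface text tells. Its arguments: {"type":"object","properties":{"commands":{"type":"array"},"gripper":{"type":"number"}},"required":["commands"]}

```bash
mkdir -p pics
python3 - <<'E'
from rig import *
import cv2,numpy as np
s=read_state();print(s['time_s'],s['position'],s['tcp_rot'],s['opening'])
for n in("top","scene"):
    c=capture(n);np.savez(n+'0.npz',**{k:v for k,v in c.items()})
    cv2.imwrite(f'pics/{n}0.png',c['frame'][:,:,::-1]);print(n,c['cam_to_world'],c['mtx'],c['dist_coeffs'])
E
```

```text
0.0 [ 0.22346493 -0.58288299  0.21098026] [[ 3.57709474e-01 -3.80359884e-04  9.33832848e-01]
 [-9.33830537e-01  2.11597831e-03  3.57709451e-01]
 [-2.11202838e-03 -9.99997689e-01  4.01713814e-04]] 0.9985507386308697
top [[ 0.01838416 -0.99249581  0.12088876  0.40190045]
 [-0.9997148  -0.02009043 -0.01291061  0.01440498]
 [ 0.01524243 -0.12061693 -0.9925821   1.23202505]
 [ 0.          0.          0.          1.        ]] [[502.23539202   0.         274.92186527]
 [  0.         502.23539202 210.04472283]
 [  0.           0.           1.        ]] [-0.14325714  0.          0.          0.          0.        ]
scene [[-0.87688167 -0.31618468  0.36208533  0.17418152]
 [-0.48048315  0.59944954 -0.64015325  0.69800519]
 [-0.01464524 -0.73531455 -0.67756773  0.78835358]
 [ 0.          0.          0.          1.        ]] [[407.74271564   0.         279.09328918]
 [  0.         407.74271564 208.50472762]
 [  0.           0.           1.        ]] [-0.12214674  0.          0.          0.          0.        ]
```

View pics/top0.png

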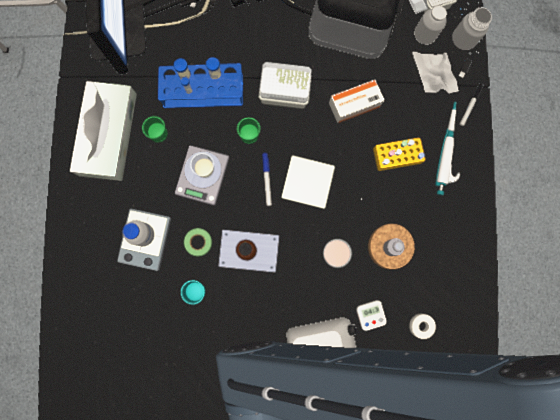

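View pics/scene0.png

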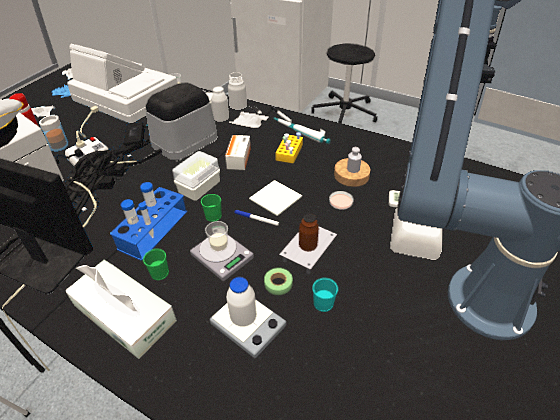

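The candidates, by pixel in the top view:
- **Cup:** the translucent one on the balance (203,166). Look-alikes are green (153,129) and (248,130), and turquoise (192,292).
- **White bottle:** on the stirrer (135,233). The bottles at (430,25) and (472,27) are background.
- **Brown bottle:** on the steel stand (246,250).
- **Steel weight:** on the cork (395,246).
- **Tile:** (308,181). The beige disc (337,253) and the rolls are clutter.

The cycle is amber→tile, bottle→stand, cup→stirrer, weight→balance, amber→cork.

```bash
cat > h.py <<'E'
import numpy as np,cv2
def rays(c,px,T=None):
    T=c['cam_to_world'] if T is None else T
    u=cv2.undistortPoints(np.asarray(px,np.float64).reshape(-1,1,2),c['mtx'],c['dist_coeffs']).reshape(-1,2)
    return T[:3,3],np.c_[u,np.ones(len(u))]@T[:3,:3].T
def plane(c,px,z,T=None):
    o,d=rays(c,px,T);return (o+d*((z-o[2])/d[:,2])[:,None])[:,:2]
def cloud(c,T=None):
    T=c['cam_to_world'] if T is None else T
    h,w=c['depth'].shape;v,u=np.mgrid[:h,:w]
    o,d=rays(c,np.c_[u.ravel(),v.ravel()],T)
    P=(o+d*c['depth'].ravel()[:,None]).reshape(h,w,3);P[c['depth']==0]=np.nan;return P
E
python3 - <<'E'
import numpy as np,cv2
from h import *
c=dict(np.load('top0.npz'));P=cloud(c);f=c['frame'];hsv=cv2.cvtColor(f,cv2.COLOR_RGB2HSV)
Z=P[:,:,2]
boxes=dict(balance=(165,135,240,215),stirrer=(105,200,180,280),stand=(212,222,285,280),cork=(362,218,422,275),tile=(275,150,340,215))
vh=dict(balance=.09,stirrer=.143,stand=.125,cork=.106)
for n,(a,b,e,g) in boxes.items():
    m=np.zeros(Z.shape,np.uint8);zz=Z[b:g,a:e]
    lo,hi,zt=(.004,.02,.008) if n=='tile' else (.022,.042,.03)
    m[b:g,a:e]=(zz>lo)&(zz<.3)
    cs=max(cv2.findContours((m*((Z<hi))).astype(np.uint8),0,2)[0],key=cv2.contourArea)
    w=plane(c,cs.reshape(-1,2),zt)
    r=cv2.minAreaRect((w*1000).astype(np.float32));print(n,'rect mm',np.round(r[0],1),np.round(r[1],1),round(r[2],1),'circ',np.round(cv2.minEnclosingCircle((w*1000).astype(np.float32)),1) if 0 else cv2.minEnclosingCircle((w*1000).astype(np.float32)))
    if n in vh:
        t=vh[n];mm=np.zeros(Z.shape,np.uint8);mm[b:g,a:e]=(zz>t-.012)&(zz<t+.015)
        q=np.argwhere(mm)[:,::-1]
        if len(q)<5: print(' no top',np.nanmax(zz));continue
        cs=max(cv2.findContours(mm,0,2)[0],key=cv2.contourArea)
        ww=(plane(c,cs.reshape(-1,2),t)*1000).astype(np.float32);print('  vessel',np.round(P[mm>0].mean(0)*1000,1),cv2.minEnclosingCircle(ww),len(q))
im=cv2.resize(f[130:285,100:430,::-1],None,fx=2.4,fy=2.4,interpolation=cv2.INTER_CUBIC);cv2.imwrite('pics/crop1.png',im)
E
```

```text
balance rect mm [631.4 178.7] [104.5 127.5] 75.6 circ ((631.1113891601562, 178.87625122070312), 78.24530792236328)
  vessel [647.9 173.5  87.8] ((644.2242431640625, 170.8528289794922), 28.200733184814453) 136
stirrer rect mm [470.8 314.9] [103.9 133. ] 80.0 circ ((470.374755859375, 315.5021667480469), 81.34908294677734)
  vessel [483.  314.4 142.7] ((483.1650390625, 313.9511413574219), 19.37737274169922) 227
stand rect mm [449.4  60.3] [134.   85.6] 85.4 circ ((449.7148132324219, 59.94004821777344), 78.47736358642578)
  vessel [449.5  65.4 123.1] ((450.12353515625, 65.41097259521484), 17.43612289428711) 180
cork rect mm [ 466.7 -286.4] [106.6 108.9] 0.6 circ ((466.35235595703125, -285.7130126953125), 55.34764862060547)
  vessel [ 462.9 -280.5  105.3] ((463.2955017089844, -280.1739501953125), 13.086546897888184) 100
tile rect mm [621.9 -80.2] [114.2 114.3] 77.1 circ ((623.3746948242188, -80.55937194824219), 75.89038848876953)
```

View pics/crop1.png

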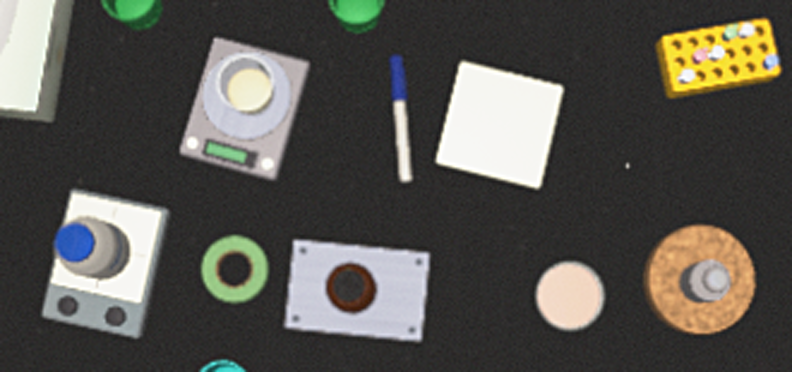

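Run:
```python
import numpy as np,cv2
from h import *
c=dict(np.load('top0.npz'));f=c['frame'];P=cloud(c);Z=P[:,:,2]
hsv=cv2.cvtColor(f,cv2.COLOR_RGB2HSV)
print('hand pan',plane(c,[[100+247/2.4,130+93.5/2.4]],.03),'hand plate',plane(c,[[100+110/2.4,130+247/2.4]],.03))
# plate: white pixels at top height
m=np.zeros(Z.shape,np.uint8);m[200:280,105:180]=((hsv[...,2]>195)&(abs(Z-.03)<.01))[200:280,105:180]
w=(plane(c,np.argwhere(m)[:,::-1],.03)*1000).astype(np.float32);print('plate',cv2.minAreaRect(w))
# pan: bluish tint vs housing
for p in [(203,185),(186,160),(190,185),(220,160),(203,152)]: print(p,f[p[1],p[0]],hsv[p[1],p[0]],Z[p[1],p[0]])
m=np.zeros(Z.shape,np.uint8);m[140:205,170:235]=((hsv[...,0]>105)&(hsv[...,0]<128)&(hsv[...,1]>25)&(abs(Z-.03)<.01))[140:205,170:235]
m=cv2.morphologyEx(m,cv2.MORPH_OPEN,np.ones((3,3)))
k=max(cv2.findContours(m,0,2)[0],key=cv2.contourArea);print('pan',cv2.minEnclosingCircle((plane(c,k.reshape(-1,2),.03)*1000).astype(np.float32)))
for n,z,x0,y0,a,off in (('bal',1,631.4,178.7,-14.4,(128-92)/2),('stir',1,470.8,314.9,-10,(134-94)/2)):
  a=np.deg2rad(a);print(n,'max offset centre',x0+off*np.cos(a),y0+off*np.sin(a))
```

```text
hand pan [[0.64570149 0.17628372]] hand plate [[0.48642208 0.30913276]]
plate ((486.79144287109375, 314.0755615234375), (94.53343200683594, 94.4335708618164), 79.1903305053711)
(203, 185) [208 210 220] [115  14 220] 0.033810064634128834
(186, 160) [190 182 181] [  3  12 190] 0.023347812844153326
(190, 185) [189 181 181] [  0  11 189] 0.018949026442359962
(220, 160) [187 178 180] [173  12 187] 0.024060024849830386
(203, 152) [217 216 221] [126   6 221] 0.030897211133216196Traceback (most recent call last):
  File "<stdin>", line 13, in <module>
ValueError: max() iterable argument is empty
```

Call:
play_rows(commands=[[[0.04,0.03,0.02],[0,0,0]],[[0.08,0.07,0.04],[0,0,0]],[[0.12,0.11,0.06],[0,0,0]],[[0.15,0.16,0.06],[0,0,0]],[[0.18,0.21,0.06],[0,0,0]],[[0.2,0.265,0.06],[0,0,0]],[[0.21,0.32,0.06],[0,0,0]],[[0.215,0.375,0.06],[0,0,0]],[[0.22,0.43,0.06],[0,0,0]],[[0.225,0.485,0.06],[0,0,0]]], gripper=0.087)

```text
time_s: 1.35
position: [0.4483, -0.0968, 0.2717]
tcp_rot: [[0.357, -0.0, 0.934], [-0.934, 0.0, 0.357], [-0.0, -1.0, -0.0]]
force: [-0.2, -0.2, 0.4]
opening: 1.002
```

Call:
play_rows(commands=[[[0.002,0.055,0],[0,0,0]],[[0.002,0.11,0],[0,0,0]],[[0.002,0.15,0],[0,0,0]],[[0.002,0.163,0],[0,0,0]],[[0.002,0.163,0],[0,0,0]],[[0.002,0.163,0],[0,0,0]]])

```text
time_s: 2.1
position: [0.4508, 0.0632, 0.2718]
tcp_rot: [[0.357, -0.0, 0.934], [-0.934, -0.001, 0.357], [0.001, -1.0, -0.0]]
force: [-0.0, -0.0, 0.3]
opening: 0.997
```

```bash
cat > w.py <<'E'
from rig import *
import sys,numpy as np,cv2
from h import *
s=read_state();c=capture('wrist')
T=np.eye(4);T[:3,:3]=s['tcp_rot'];T[:3,3]=s['position'];T=T@c['hand_eye']
print(s['time_s'],np.round(s['position'],4),np.round(s['joint_positions'],1),np.round(s['force'],1),s['opening'])
c['T']=T;np.savez(sys.argv[1]+'.npz',**c);cv2.imwrite(f'pics/{sys.argv[1]}.png',c['frame'][:,:,::-1]);print(np.round(T,3))
E
python3 w.py w1
```

```text
2.1 [0.4508 0.0632 0.2718] [ -6.1  12.5 100.9  -0.   66.6  63. ] [-0.  -0.   0.3] 0.9971895301377678
[[ 0.356 -0.892 -0.28   0.528]
 [-0.934 -0.34  -0.108  0.093]
 [ 0.001  0.3   -0.954  0.444]
 [ 0.     0.     0.     1.   ]]
```

View pics/w1.png

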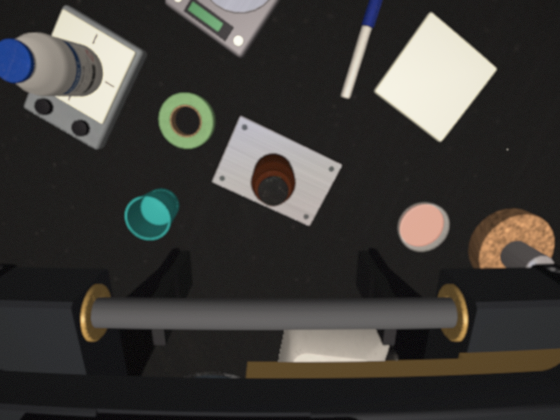

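The wrist view shows amber's cap at (274,189), the stand centred near (277,171) and the tile near (436,77). I'll cross-check these against the top-view numbers.

Run:
```python
import numpy as np
from h import *
c=dict(np.load('w1.npz'));T=c['T']
for n,p,z in (('amber',(274,189),.125),('stand',(277,171),.03),('tile',(436,77),.008),('cap',(15,60),.143)):print(n,plane(c,[p],z,T))
# stand & tile contours by grey
g=c['frame'].min(2);P=cloud(c,T)
for n,(a,b,e,f),z,v in (('stand',(205,110,345,230),.03,90),('tile',(370,8,500,145),.008,120)):
    m=np.zeros(g.shape,np.uint8);m[b:f,a:e]=(g[b:f,a:e]>v)
    k=max(cv2.findContours(m,0,2)[0],key=cv2.contourArea)
    print(n,cv2.minAreaRect((plane(c,k.reshape(-1,2),z,T)*1000).astype(np.float32)))
k=P[150:205,250:300].reshape(-1,3);k=k[(k[:,2]>.118)];print(k.mean(0),k[:,:2].min(0),k[:,:2].max(0))
```

```text
amber [[0.4541027  0.06379492]]
stand [[0.454372   0.05979244]]
tile [[ 0.62801425 -0.08044767]]
cap [[0.48615492 0.31082581]]
stand ((451.6722717285156, 59.92626953125), (136.49098205566406, 89.00299072265625), 85.48834991455078)
tile ((625.6015625, -81.40078735351562), (110.16265869140625, 109.69453430175781), 77.08414459228516)
[0.45194719 0.06452407 0.12392618] [0.43641786 0.04924689] [0.46623447 0.07964884]
```

Call:
play_rows(commands=[[[0,0.002,-0.04],[0,0,0]],[[0,0.002,-0.08],[0,0,0]],[[0,0.002,-0.12],[0,0,0]],[[0,0.002,-0.15],[0,0,0]],[[0,0.002,-0.17],[0,0,0]],[[0,0.002,-0.184],[0,0,0]],[[0,0.002,-0.184],[0,0,0]],[[0,0.002,-0.184],[0,0,0]]])

```text
time_s: 3.15
position: [0.4512, 0.0657, 0.0883]
tcp_rot: [[0.357, 0.001, 0.934], [-0.934, -0.0, 0.357], [0.0, -1.0, 0.001]]
force: [0.4, 0.5, -0.2]
opening: 1.003
```

Call:
play_rows(commands=[[[0,0,0],[0,0,0]],[[0,0,0],[0,0,0]],[[0,0,0],[0,0,0]],[[0,0,0],[0,0,0]],[[0,0,0],[0,0,0]],[[0,0,0],[0,0,0]]], gripper=0.03)

```text
time_s: 3.9
position: [0.4507, 0.0664, 0.088]
tcp_rot: [[0.358, 0.0, 0.934], [-0.934, -0.0, 0.358], [0.0, -1.0, 0.0]]
force: [0.5, 0.2, 0.7]
opening: 0.547
```

Call:
play_rows(commands=[[[0,0,0.025],[0,0,0]],[[0,0,0.06],[0,0,0]],[[0.015,-0.013,0.085],[0,0,0]],[[0.045,-0.038,0.09],[0,0,0]],[[0.075,-0.063,0.09],[0,0,0]],[[0.105,-0.088,0.09],[0,0,0]],[[0.135,-0.113,0.09],[0,0,0]],[[0.16,-0.135,0.08],[0,0,0]],[[0.173,-0.147,0.06],[0,0,0]],[[0.173,-0.147,0.035],[0,0,0]]])

```text
time_s: 5.15
position: [0.625, -0.0821, 0.1222]
tcp_rot: [[0.356, 0.002, 0.934], [-0.934, -0.001, 0.356], [0.001, -1.0, 0.001]]
force: [-0.1, 0.4, -1.5]
opening: 0.545
```

Call:
play_rows(commands=[[[0,0,-0.025],[0,0,0]],[[0,0,-0.04],[0,0,0]],[[0,0,-0.05],[0,0,0]],[[0,0,-0.055],[0,0,0]],[[0,0,-0.055],[0,0,0]],[[0,0,-0.055],[0,0,0]]])

```text
time_s: 5.9
position: [0.6241, -0.0807, 0.0687]
tcp_rot: [[0.358, 0.001, 0.934], [-0.934, -0.0, 0.358], [0.001, -1.0, 0.001]]
force: [0.2, -0.3, -1.3]
opening: 0.549
```

Call:
play_rows(commands=[[[0,0,-0.001],[0,0,0]],[[0,0,-0.002],[0,0,0]],[[0,0,-0.002],[0,0,0]]])

```text
time_s: 6.28
position: [0.6237, -0.0807, 0.0661]
tcp_rot: [[0.358, 0.0, 0.934], [-0.934, -0.0, 0.358], [0.0, -1.0, 0.0]]
force: [0.4, -0.5, -0.9]
opening: 0.543
```

Call:
play_rows(commands=[[[0,0,0],[0,0,0]],[[0,0,0],[0,0,0]],[[0,0,0],[0,0,0]],[[0,0,0],[0,0,0]],[[0,0,0.03],[0,0,0]],[[0,0,0.08],[0,0,0]],[[0,0,0.14],[0,0,0]],[[-0.01,0.04,0.18],[0,0,0]],[[-0.025,0.09,0.2],[0,0,0]],[[-0.045,0.145,0.2],[0,0,0]]], gripper=0.087)

```text
time_s: 7.52
position: [0.5798, 0.0652, 0.2685]
tcp_rot: [[0.356, 0.006, 0.934], [-0.934, -0.0, 0.356], [0.002, -1.0, 0.006]]
force: [-0.1, 0.3, -0.6]
opening: 1.0
```

Call:
play_rows(commands=[[[-0.015,0.05,0.002],[0,0,0]],[[-0.035,0.1,0.004],[0,0,0]],[[-0.06,0.15,0.004],[0,0,0]],[[-0.08,0.2,0.004],[0,0,0]],[[-0.09,0.235,0.004],[0,0,0]],[[-0.094,0.248,0.004],[0,0,0]],[[-0.094,0.248,0.004],[0,0,0]],[[-0.094,0.248,0.004],[0,0,0]]])

```text
time_s: 8.52
position: [0.4851, 0.3111, 0.2698]
tcp_rot: [[0.356, -0.0, 0.934], [-0.934, -0.001, 0.356], [0.001, -1.0, -0.0]]
force: [-0.3, -1.4, -0.6]
opening: 0.996
```

```bash
python3 w.py w2
python3 - <<'E'
import numpy as np
from h import *
c=dict(np.load('w2.npz'));T=c['T'];P=cloud(c,T).reshape(-1,3)
k=P[(P[:,2]>.137)&(P[:,2]<.15)&(np.hypot(P[:,0]-.484,P[:,1]-.312)<.05)];print(k.mean(0),(k.min(0)+k.max(0))/2,np.ptp(k,0))
f=c['frame'];h=cv2.cvtColor(f,cv2.COLOR_RGB2HSV);m=((h[...,1]<50)&(h[...,2]>170)).astype(np.uint8);
Q=cloud(c,T);d=np.hypot(Q[...,0]-.487,Q[...,1]-.312)<.08
m=m*(d&(abs(Q[...,2]-.03)<.008)).astype(np.uint8)
print(cv2.minAreaRect((plane(c,np.argwhere(m)[:,::-1],.03,T)*1000).astype(np.float32)))
E
```

```text
8.525 [0.4851 0.3111 0.2698] [21.6 22.9 85.2 -0.  71.9 90.7] [-0.3 -1.4 -0.6] 0.9957354297955588
[[ 0.356 -0.892 -0.28   0.563]
 [-0.934 -0.339 -0.108  0.341]
 [ 0.001  0.3   -0.954  0.442]
 [ 0.     0.     0.     1.   ]]
[0.48508849 0.31601774 0.14189664] [0.48423164 0.3158565  0.14084213] [0.03635286 0.03585613 0.00737162]
((475.506591796875, 317.2646789550781), (98.79212951660156, 128.34396362304688), 79.07537841796875)
```

View pics/w2.png

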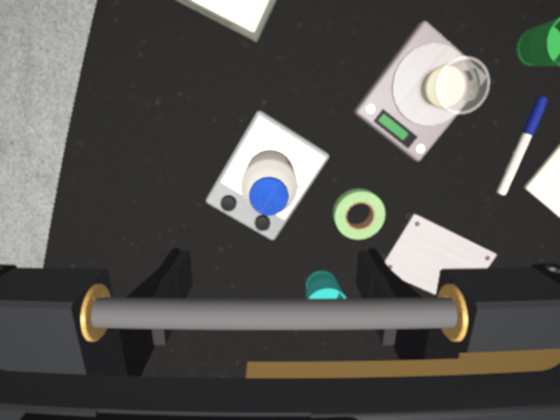

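Call:
play_rows(commands=[[[-0.001,0.004,-0.03],[0,0,0]],[[-0.001,0.004,-0.07],[0,0,0]],[[-0.001,0.004,-0.11],[0,0,0]],[[-0.001,0.004,-0.14],[0,0,0]],[[-0.001,0.004,-0.158],[0,0,0]],[[-0.001,0.004,-0.168],[0,0,0]],[[-0.001,0.004,-0.168],[0,0,0]],[[-0.001,0.004,-0.168],[0,0,0]]])

```text
time_s: 9.57
position: [0.4845, 0.3164, 0.1028]
tcp_rot: [[0.357, 0.002, 0.934], [-0.934, 0.001, 0.357], [-0.0, -1.0, 0.002]]
force: [0.6, -0.3, -0.4]
opening: 0.999
```

Call:
play_rows(commands=[[[0,0,0],[0,0,0]],[[0,0,0],[0,0,0]],[[0,0,0],[0,0,0]],[[0,0,0],[0,0,0]],[[0,0,0],[0,0,0]]], gripper=0.04)

```text
time_s: 10.2
position: [0.4837, 0.3164, 0.1021]
tcp_rot: [[0.358, 0.0, 0.934], [-0.934, 0.0, 0.358], [0.0, -1.0, 0.0]]
force: [0.4, 0.0, 1.3]
opening: 0.661
```

Call:
play_rows(commands=[[[0,0,0.025],[0,0,0]],[[0,0,0.06],[0,0,0]],[[-0.003,-0.02,0.085],[0,0,0]],[[-0.008,-0.058,0.09],[0,0,0]],[[-0.013,-0.098,0.09],[0,0,0]],[[-0.018,-0.138,0.09],[0,0,0]],[[-0.023,-0.178,0.09],[0,0,0]],[[-0.028,-0.216,0.09],[0,0,0]],[[-0.032,-0.245,0.085],[0,0,0]],[[-0.033,-0.2565,0.07],[0,0,0]]])

```text
time_s: 11.45
position: [0.4508, 0.0584, 0.1722]
tcp_rot: [[0.356, 0.002, 0.935], [-0.935, -0.0, 0.356], [0.001, -1.0, 0.001]]
force: [0.9, 0.0, -1.1]
opening: 0.658
```

Call:
play_rows(commands=[[[0,0,-0.03],[0,0,0]],[[0,0,-0.05],[0,0,0]],[[0,0,-0.062],[0,0,0]],[[0,0,-0.068],[0,0,0]],[[0,0,-0.07],[0,0,0]],[[0,0,-0.07],[0,0,0]]])

```text
time_s: 12.2
position: [0.451, 0.0599, 0.1024]
tcp_rot: [[0.358, 0.001, 0.934], [-0.934, -0.0, 0.358], [0.001, -1.0, 0.001]]
force: [-0.2, 0.3, -2.1]
opening: 0.661
```

Call:
play_rows(commands=[[[0,0,0],[0,0,0]],[[0,0,0],[0,0,0]],[[0,0,0],[0,0,0]],[[0,0,0],[0,0,0]],[[0,0,0.03],[0,0,0]],[[0,0,0.08],[0,0,0]],[[0,0,0.12],[0,0,0]],[[0.03,0.015,0.16],[0,0,0]],[[0.07,0.035,0.17],[0,0,0]],[[0.11,0.06,0.17],[0,0,0]]], gripper=0.087)

```text
time_s: 13.45
position: [0.5624, 0.1202, 0.2738]
tcp_rot: [[0.357, 0.004, 0.934], [-0.934, -0.0, 0.357], [0.002, -1.0, 0.003]]
force: [0.6, -0.0, 0.2]
opening: 1.0
```

Call:
play_rows(commands=[[[0.04,0.022,-0.01],[0,0,0]],[[0.07,0.042,-0.015],[0,0,0]],[[0.083,0.051,-0.02],[0,0,0]],[[0.083,0.051,-0.02],[0,0,0]],[[0.083,0.051,-0.02],[0,0,0]]])

```text
time_s: 14.08
position: [0.6424, 0.1702, 0.252]
tcp_rot: [[0.357, -0.001, 0.934], [-0.934, -0.0, 0.357], [-0.0, -1.0, -0.001]]
force: [-0.8, -0.6, 0.0]
opening: 1.0
```

```bash
python3 w.py w3
```

```text
14.075 [0.6424 0.1702 0.252 ] [ 5.2 31.3 73.3 -0.  75.5 74.3] [-0.8 -0.6  0. ] 1.000447717104128
[[ 0.357 -0.891 -0.281  0.72 ]
 [-0.934 -0.34  -0.108  0.2  ]
 [ 0.     0.301 -0.954  0.424]
 [ 0.     0.     0.     1.   ]]
```

View pics/w3.png

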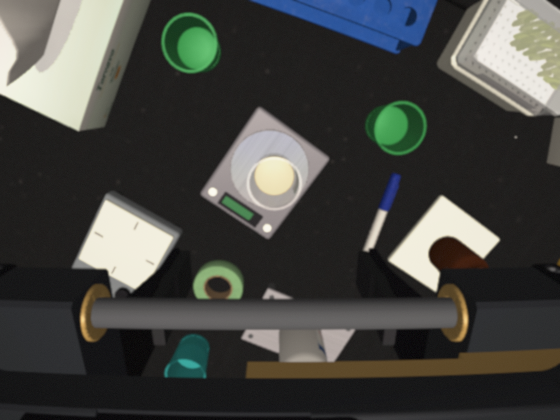

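Cup rim is at about (275,184), the pan at about (270,168) and the empty stirrer plate at about (127,245). Amber stands upright on the tile and the bottle on the stand.

Run:
```python
import numpy as np
from h import *
c=dict(np.load('w3.npz'));T=c['T'];f=c['frame'];h=cv2.cvtColor(f,cv2.COLOR_RGB2HSV)
print('rim',plane(c,[(275,184)],.09,T),'pan',plane(c,[(270,168)],.03,T))
m=np.zeros(h.shape[:2],np.uint8);m[185:310,60:190]=((h[...,2]>205)&(f.min(2)>190))[185:310,60:190]
m=cv2.morphologyEx(m,cv2.MORPH_CLOSE,np.ones((5,5)));k=max(cv2.findContours(m,0,2)[0],key=cv2.contourArea)
print('plate',cv2.minAreaRect((plane(c,k.reshape(-1,2),.03,T)*1000).astype(np.float32)))
g=h.copy();m=np.zeros(h.shape[:2],np.uint8);m[148:205,250:300]=((h[...,0]>18)&(h[...,0]<36)&(h[...,1]>40))[148:205,250:300]
q=np.argwhere(m)[:,::-1];P=cloud(c,T)
print('content px',q.mean(0),plane(c,[q.mean(0)],np.nanmedian(P[...,2][m>0]),T),np.nanmedian(P[...,2][m>0]))
im=cv2.resize(f[100:315,60:320,::-1],None,fx=2.7,fy=2.7,interpolation=cv2.INTER_CUBIC);cv2.imwrite('pics/w3c.png',im)
```

```text
rim [[0.6471069  0.17031646]] pan [[0.64964848 0.17723264]]
plate ((489.3149108886719, 313.461181640625), (91.77705383300781, 91.68633270263672), 79.3133544921875)
content px [273.96842105 178.3645933 ] [[0.64463174 0.17042152]] 0.053473871527127514
```

View pics/w3c.png

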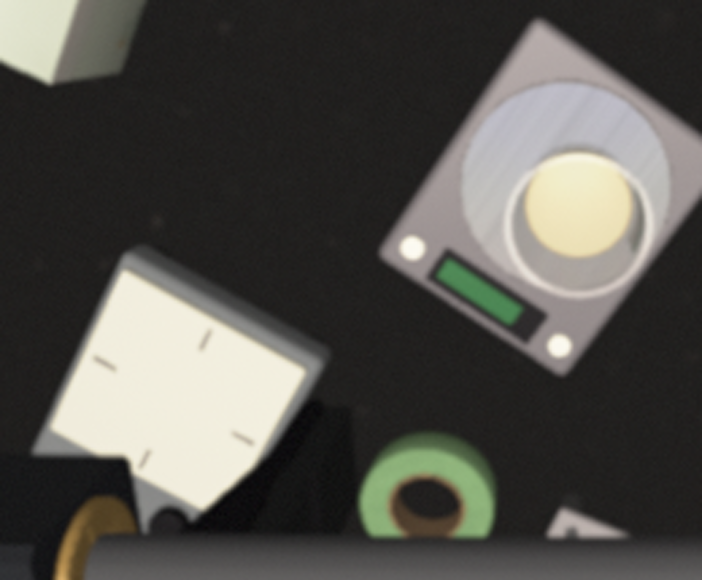

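Call:
play_rows(commands=[[[0.002,0,-0.04],[0,0,0]],[[0.002,0,-0.08],[0,0,0]],[[0.002,0,-0.12],[0,0,0]],[[0.002,0,-0.15],[0,0,0]],[[0.002,0,-0.17],[0,0,0]],[[0.002,0,-0.18],[0,0,0]],[[0.002,0,-0.18],[0,0,0]],[[0.002,0,-0.18],[0,0,0]]])

```text
time_s: 15.12
position: [0.6466, 0.171, 0.0733]
tcp_rot: [[0.358, 0.003, 0.934], [-0.934, 0.0, 0.358], [0.001, -1.0, 0.002]]
force: [0.1, 0.5, 0.1]
opening: 1.002
```

Call:
play_rows(commands=[[[0,0,0],[0,0,0]],[[0,0,0],[0,0,0]],[[0,0,0],[0,0,0]],[[0,0,0],[0,0,0]],[[0,0,0],[0,0,0]]], gripper=0.04)

```text
time_s: 15.75
position: [0.6456, 0.171, 0.072]
tcp_rot: [[0.358, 0.0, 0.934], [-0.934, 0.0, 0.358], [-0.0, -1.0, 0.0]]
force: [0.2, 0.3, -0.1]
opening: 0.606
```

Call:
play_rows(commands=[[[0,0,0.025],[0,0,0]],[[0,0,0.06],[0,0,0]],[[-0.015,0.013,0.08],[0,0,0]],[[-0.043,0.038,0.085],[0,0,0]],[[-0.072,0.064,0.085],[0,0,0]],[[-0.1,0.09,0.085],[0,0,0]],[[-0.128,0.115,0.085],[0,0,0]],[[-0.148,0.133,0.075],[0,0,0]],[[-0.1575,0.142,0.055],[0,0,0]],[[-0.1575,0.142,0.035],[0,0,0]]])

```text
time_s: 17.0
position: [0.485, 0.3142, 0.1065]
tcp_rot: [[0.36, -0.002, 0.933], [-0.933, -0.0, 0.36], [-0.0, -1.0, -0.002]]
force: [0.3, 0.5, -0.7]
opening: 0.609
```

Call:
play_rows(commands=[[[0,0,-0.015],[0,0,0]],[[0,0,-0.025],[0,0,0]],[[0,0,-0.032],[0,0,0]],[[0,0,-0.035],[0,0,0]],[[0,0,-0.035],[0,0,0]],[[0,0,-0.035],[0,0,0]]])

```text
time_s: 17.75
position: [0.4885, 0.3129, 0.0723]
tcp_rot: [[0.358, 0.001, 0.934], [-0.934, 0.0, 0.358], [-0.0, -1.0, 0.001]]
force: [-0.7, -0.3, 0.0]
opening: 0.605
```

Call:
play_rows(commands=[[[0,0,0],[0,0,0]],[[0,0,0],[0,0,0]],[[0,0,0],[0,0,0]],[[0,0,0],[0,0,0]],[[0,0,0.03],[0,0,0]],[[0,0,0.08],[0,0,0]],[[0,0,0.13],[0,0,0]],[[0.02,-0.035,0.18],[0,0,0]],[[0.04,-0.085,0.2],[0,0,0]],[[0.055,-0.14,0.2],[0,0,0]]], gripper=0.087)

```text
time_s: 19.0
position: [0.5453, 0.1721, 0.2748]
tcp_rot: [[0.359, 0.007, 0.933], [-0.933, 0.001, 0.359], [0.002, -1.0, 0.006]]
force: [1.2, -0.5, 0.5]
opening: 0.998
```

Call:
play_rows(commands=[[[-0.003,-0.05,0],[0,0,0]],[[-0.01,-0.1,0],[0,0,0]],[[-0.02,-0.15,0],[0,0,0]],[[-0.03,-0.2,0],[0,0,0]],[[-0.04,-0.25,0],[0,0,0]],[[-0.05,-0.3,0],[0,0,0]],[[-0.06,-0.35,0],[0,0,0]],[[-0.07,-0.4,0],[0,0,0]],[[-0.078,-0.44,0],[0,0,0]],[[-0.08,-0.453,0],[0,0,0]]])

```text
time_s: 20.25
position: [0.4625, -0.2824, 0.2718]
tcp_rot: [[0.355, 0.0, 0.935], [-0.935, -0.0, 0.355], [0.0, -1.0, -0.0]]
force: [-0.1, 0.5, -0.0]
opening: 1.001
```

Call:
play_rows(commands=[[[0,0,0],[0,0,0]],[[0,0,0],[0,0,0]]])

```text
time_s: 20.5
position: [0.4631, -0.2785, 0.2718]
tcp_rot: [[0.359, -0.0, 0.933], [-0.933, 0.001, 0.359], [-0.001, -1.0, 0.0]]
force: [-0.6, -0.3, -0.4]
opening: 1.0
```

```bash
python3 w.py w4
python3 - <<'E'
import numpy as np
from h import *
c=dict(np.load('w4.npz'));T=c['T'];P=cloud(c,T);Z=P[...,2]
d=np.hypot(P[...,0]-.465,P[...,1]+.283)
k=P[(Z>.1)&(d<.03)];print('knob',k.mean(0),(k.min(0)+k.max(0))/2,np.ptp(k,0))
h=cv2.cvtColor(c['frame'],cv2.COLOR_RGB2HSV)
m=((h[...,0]<22)&(h[...,1]>70)&(h[...,2]>70)&(d<.075)&(abs(Z-.03)<.008)).astype(np.uint8)
k=max(cv2.findContours(m,0,2)[0],key=cv2.contourArea)
print('cork',cv2.minEnclosingCircle((plane(c,k.reshape(-1,2),.03,T)*1000).astype(np.float32)))
E
```

```text
20.5 [ 0.4631 -0.2785  0.2718] [-42.9  19.8  89.9   0.   70.3  26.1] [-0.6 -0.3 -0.4] 1.0004305051489766
[[ 0.358 -0.891 -0.28   0.541]
 [-0.934 -0.342 -0.107 -0.249]
 [-0.001  0.299 -0.954  0.444]
 [ 0.     0.     0.     1.   ]]
knob [ 0.48790992 -0.27505953  0.37319676] [ 0.47384433 -0.27618837  0.24829141] [0.04218971 0.03678709 0.29603136]
cork ((468.9909362792969, -286.4233703613281), 54.632362365722656)
```

View pics/w4.png

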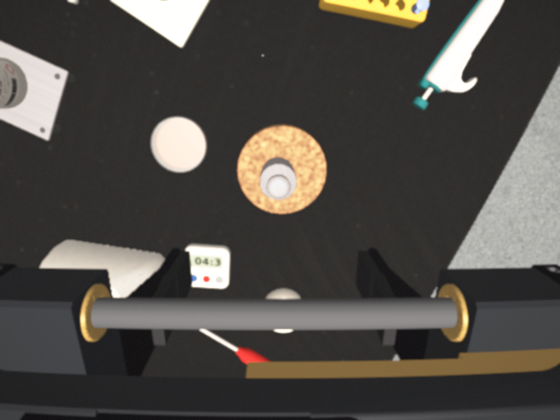

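Run:
```python
import numpy as np
from h import *
c=dict(np.load('w4.npz'));print(plane(c,[(278,186)],.106,c['T']))
```

```text
[[ 0.46633417 -0.28208132]]
```

Call:
play_rows(commands=[[[0.0015,-0.0015,-0.04],[0,0,0]],[[0.0015,-0.0015,-0.085],[0,0,0]],[[0.0015,-0.0015,-0.13],[0,0,0]],[[0.0015,-0.0015,-0.165],[0,0,0]],[[0.0015,-0.0015,-0.19],[0,0,0]],[[0.0015,-0.0015,-0.204],[0,0,0]],[[0.0015,-0.0015,-0.204],[0,0,0]],[[0.0015,-0.0015,-0.204],[0,0,0]]])

```text
time_s: 21.55
position: [0.4654, -0.2819, 0.0689]
tcp_rot: [[0.358, 0.002, 0.934], [-0.934, -0.001, 0.358], [0.002, -1.0, 0.001]]
force: [0.1, -0.5, 0.8]
opening: 1.002
```

Call:
play_rows(commands=[[[0,0,0],[0,0,0]],[[0,0,0],[0,0,0]],[[0,0,0],[0,0,0]],[[0,0,0],[0,0,0]],[[0,0,0],[0,0,0]],[[0,0,0],[0,0,0]]], gripper=0.025)

```text
time_s: 22.3
position: [0.4648, -0.2821, 0.068]
tcp_rot: [[0.358, 0.001, 0.934], [-0.934, -0.001, 0.358], [0.001, -1.0, 0.0]]
force: [0.6, -1.0, -0.1]
opening: 0.432
```

Call:
play_rows(commands=[[[0,0,0],[0,0,0]],[[0,0,0],[0,0,0]],[[0,0,0],[0,0,0]]])

```text
time_s: 22.68
position: [0.4648, -0.282, 0.068]
tcp_rot: [[0.358, 0.001, 0.934], [-0.934, -0.001, 0.358], [0.001, -1.0, 0.0]]
force: [0.9, -2.1, -0.3]
opening: 0.429
```

```bash
python3 w.py w5; python3 -c "
from rig import *
import cv2
c=capture('scene');cv2.imwrite('pics/s5.png',cv2.resize(c['frame'][110:230,270:430,::-1],None,fx=4,fy=4))"
```

```text
22.675 [ 0.4648 -0.282   0.068 ] [-43.   36.3 100.7  -0.   43.   26. ] [ 0.9 -2.1 -0.3] 0.42905813714171487
[[ 0.357 -0.891 -0.279  0.542]
 [-0.934 -0.341 -0.108 -0.252]
 [ 0.001  0.299 -0.954  0.24 ]
 [ 0.     0.     0.     1.   ]]
```

View pics/s5.png

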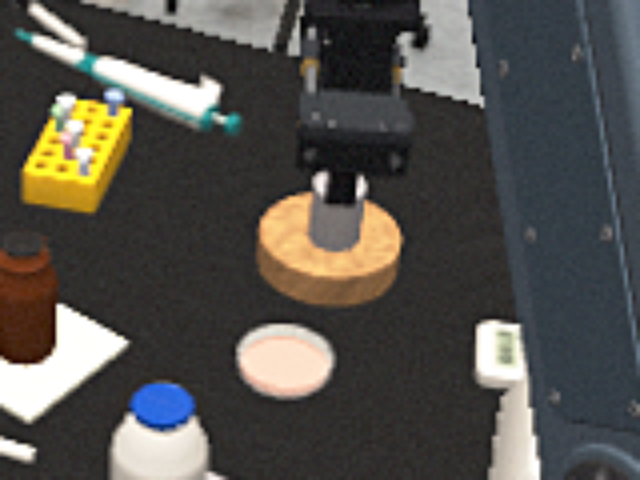

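Call:
play_rows(commands=[[[0,0,0.01],[0,0,0]],[[0,0,0.03],[0,0,0]],[[0,0,0.06],[0,0,0]],[[0,0,0.095],[0,0,0]],[[0,0.005,0.13],[0,0,0]],[[0.008,0.02,0.15],[0,0,0]],[[0.02,0.05,0.155],[0,0,0]],[[0.035,0.088,0.155],[0,0,0]],[[0.05,0.126,0.155],[0,0,0]],[[0.065,0.164,0.155],[0,0,0]]])

```text
time_s: 24.02
position: [0.5292, -0.1158, 0.2235]
tcp_rot: [[0.358, -0.001, 0.934], [-0.934, 0.001, 0.358], [-0.001, -1.0, -0.0]]
force: [0.6, -0.2, 0.7]
opening: 0.287
```

Call:
play_rows(commands=[[[0.015,0.038,0],[0,0,0]],[[0.03,0.076,0],[0,0,0]],[[0.045,0.114,0],[0,0,0]],[[0.06,0.152,0],[0,0,0]],[[0.075,0.19,0],[0,0,0]],[[0.09,0.228,0],[0,0,0]],[[0.104,0.262,0],[0,0,0]],[[0.114,0.285,-0.01],[0,0,0]],[[0.118,0.295,-0.03],[0,0,0]],[[0.118,0.295,-0.06],[0,0,0]]])

```text
time_s: 25.28
position: [0.6474, 0.1776, 0.1617]
tcp_rot: [[0.358, 0.0, 0.934], [-0.934, -0.0, 0.358], [0.0, -1.0, -0.0]]
force: [-0.0, -0.8, -0.3]
opening: 0.284
```

Opening has fallen to 25 mm with no load, so the weight slipped out. I'll check where it is.

Run:
```python
from rig import *
import cv2
c=capture('scene');np=__import__('numpy');np.savez('s6.npz',**c)
cv2.imwrite('pics/s6.png',cv2.resize(c['frame'][110:340,190:430,::-1],None,fx=2.5,fy=2.5))
```

```text
(no output)
```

View pics/s6.png

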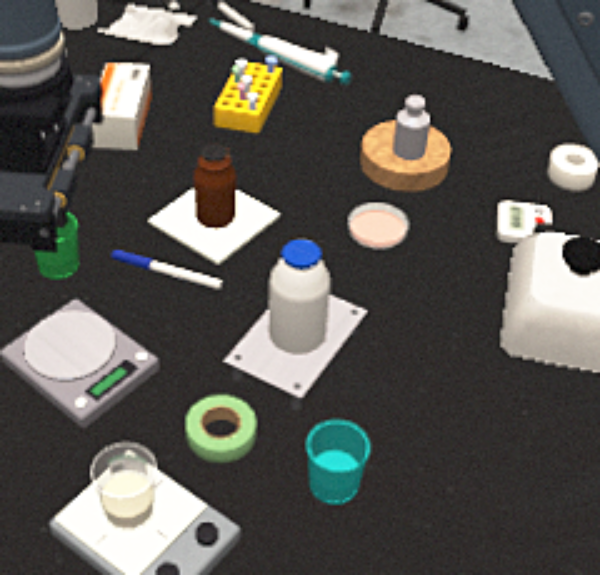

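Run:
```python
from rig import *
import cv2,numpy as np
from h import *
c=capture('top');np.savez('top6.npz',**c);P=cloud(c);Z=P[...,2]
d=np.hypot(P[...,0]-.465,P[...,1]+.283)
def show(c,n):
    P=cloud(c);Z=P[...,2];d=np.hypot(P[...,0]-.465,P[...,1]+.283)
    for lo,hi in ((.095,.115),(.05,.078)):
        k=P[(Z>lo)&(Z<hi)&(d<.05)];print(n,lo,len(k),np.round(k.mean(0),4),np.round((k.min(0)+k.max(0))/2,4),np.ptp(k,0))
show(c,'top');show(dict(np.load('top0.npz')),'top0');show(dict(np.load('s6.npz')),'scene');show(dict(np.load('scene0.npz')),'scene0')
s=dict(np.load('s6.npz'));a=s['frame'][140:200,335:380,::-1];b=c['frame'][215:280,360:425,::-1]
w=dict(np.load('w5.npz'))['frame'][:,:,::-1]
R=lambda x:cv2.resize(x,(390,390),interpolation=cv2.INTER_CUBIC)
cv2.imwrite('pics/c6.png',np.hstack([R(b),R(w[100:420,120:440])]))
```

```text
top 0.095 98 [ 0.4601 -0.2754  0.1055] [ 0.4603 -0.2761  0.1032] [0.02293437 0.02536824 0.01494123]
top 0.05 50 [ 0.4579 -0.2624  0.0648] [ 0.4605 -0.2766  0.0643] [0.03947633 0.0379199  0.02734532]
top0 0.095 100 [ 0.4629 -0.2805  0.1053] [ 0.4626 -0.2816  0.1039] [0.02280106 0.02535609 0.01286953]
top0 0.05 53 [ 0.4614 -0.2678  0.0655] [ 0.4631 -0.271   0.064 ] [0.03995014 0.01669462 0.02792532]
scene 0.095 49 [ 0.4616 -0.272   0.1042] [ 0.4623 -0.2752  0.1023] [0.02255463 0.02317204 0.0141328 ]
scene 0.05 106 [ 0.4582 -0.2616  0.0641] [ 0.4629 -0.2685  0.0641] [0.04069565 0.03157761 0.02767418]
scene0 0.095 48 [ 0.4636 -0.2771  0.1042] [ 0.4654 -0.2787  0.1023] [0.02376934 0.02445397 0.01422445]
scene0 0.05 109 [ 0.4612 -0.2669  0.0642] [ 0.4642 -0.2718  0.0641] [0.03846599 0.02763095 0.02752423]
```

View pics/c6.png

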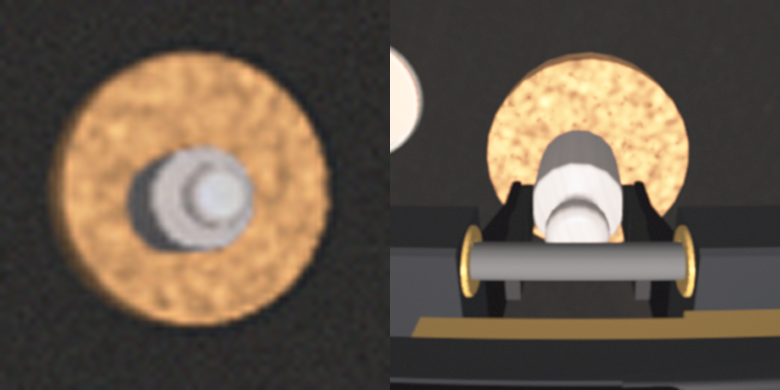

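Run:
```python
import numpy as np
from h import *
c=dict(np.load('w5.npz'));T=c['T'];P=cloud(c,T)
print('cyl top',plane(c,[(274,258)],.08,T),'foot front ctr',plane(c,[(275,208)],.03,T))
k=P[200:310,225:315].reshape(-1,3);z=k[:,2];
for lo,hi in ((.095,.112),(.075,.085),(.05,.07)):
    q=k[(z>lo)&(z<hi)];print(lo,len(q),q.mean(0).round(4),((q.min(0)+q.max(0))/2).round(4),np.ptp(q,0).round(4))
# foot of cylinder at far side along tool z dir
```

```text
cyl top [[ 0.47126772 -0.27992081]] foot front ctr [[ 0.48207475 -0.27658449]]
0.095 1815 [ 0.4694 -0.2778  0.103 ] [ 0.4673 -0.2794  0.1035] [0.0275 0.044  0.0169]
0.075 2726 [ 0.4722 -0.2789  0.0811] [ 0.4659 -0.2789  0.08  ] [0.038  0.0483 0.01  ]
0.05 744 [ 0.4801 -0.2767  0.0604] [ 0.4732 -0.2813  0.06  ] [0.0235 0.0383 0.02  ]
```

Call:
play_rows(commands=[[[0,0,0.05],[0,0,0]],[[-0.01,-0.02,0.09],[0,0,0]],[[-0.03,-0.07,0.1],[0,0,0]],[[-0.05,-0.12,0.1],[0,0,0]],[[-0.07,-0.17,0.1],[0,0,0]],[[-0.09,-0.22,0.1],[0,0,0]],[[-0.11,-0.27,0.1],[0,0,0]],[[-0.13,-0.32,0.1],[0,0,0]],[[-0.15,-0.37,0.1],[0,0,0]],[[-0.17,-0.415,0.1],[0,0,0]]], gripper=0.087)

```text
time_s: 26.62
position: [0.476, -0.2399, 0.2634]
tcp_rot: [[0.356, 0.0, 0.934], [-0.934, -0.0, 0.356], [0.0, -1.0, -0.0]]
force: [-0.3, 0.0, 0.4]
opening: 1.003
```

Call:
play_rows(commands=[[[-0.012,-0.03,0],[0,0,0]],[[-0.0155,-0.0385,-0.02],[0,0,0]],[[-0.0155,-0.0385,-0.05],[0,0,0]],[[-0.0155,-0.0385,-0.09],[0,0,0]],[[-0.0155,-0.0385,-0.13],[0,0,0]],[[-0.0155,-0.0385,-0.16],[0,0,0]],[[-0.0155,-0.0385,-0.18],[0,0,0]],[[-0.0155,-0.0385,-0.19],[0,0,0]],[[-0.0155,-0.0385,-0.19],[0,0,0]],[[-0.0155,-0.0385,-0.19],[0,0,0]]])

```text
time_s: 27.88
position: [0.4625, -0.2767, 0.0738]
tcp_rot: [[0.357, 0.001, 0.934], [-0.934, -0.001, 0.357], [0.002, -1.0, 0.001]]
force: [-0.0, -0.6, 0.3]
opening: 0.998
```

Call:
play_rows(commands=[[[0,0,-0.005],[0,0,0]],[[0,0,-0.008],[0,0,0]],[[0,0,-0.008],[0,0,0]]])

```text
time_s: 28.25
position: [0.462, -0.2759, 0.0648]
tcp_rot: [[0.358, -0.0, 0.934], [-0.934, 0.0, 0.358], [-0.0, -1.0, -0.0]]
force: [1.0, 0.3, 0.0]
opening: 1.003
```

Call:
play_rows(commands=[[[0,0,0],[0,0,0]],[[0,0,0],[0,0,0]],[[0,0,0],[0,0,0]],[[0,0,0],[0,0,0]],[[0,0,0],[0,0,0]],[[0,0,0],[0,0,0]],[[0,0,0],[0,0,0]],[[0,0,0],[0,0,0]]], gripper=0.0)

```text
time_s: 29.25
position: [0.4624, -0.2766, 0.0651]
tcp_rot: [[0.358, 0.001, 0.934], [-0.934, -0.001, 0.358], [0.001, -1.0, 0.0]]
force: [0.2, -2.5, -0.0]
opening: 0.444
```

Call:
play_rows(commands=[[[0,0,0.002],[0,0,0]],[[0,0,0.004],[0,0,0]],[[0,0,0.006],[0,0,0]],[[0,0,0.008],[0,0,0]],[[0,0,0.008],[0,0,0]]])

```text
time_s: 29.88
position: [0.4622, -0.2762, 0.0731]
tcp_rot: [[0.358, 0.0, 0.934], [-0.934, -0.0, 0.358], [0.0, -1.0, 0.0]]
force: [0.6, 0.5, -4.2]
opening: 0.444
```

Call:
play_rows(commands=[[[0,0,0.01],[0,0,0]],[[0,0,0.03],[0,0,0]],[[0,0,0.055],[0,0,0]],[[0,0,0.08],[0,0,0]],[[0,0,0.1],[0,0,0]],[[0.004,0.01,0.115],[0,0,0]],[[0.012,0.03,0.12],[0,0,0]],[[0.022,0.055,0.12],[0,0,0]],[[0.034,0.084,0.12],[0,0,0]],[[0.046,0.113,0.12],[0,0,0]]])

```text
time_s: 31.12
position: [0.508, -0.1613, 0.1931]
tcp_rot: [[0.358, -0.001, 0.934], [-0.934, 0.001, 0.358], [-0.001, -1.0, -0.0]]
force: [-0.1, 0.7, -3.1]
opening: 0.447
```

Call:
play_rows(commands=[[[0.012,0.029,0],[0,0,0]],[[0.024,0.059,0],[0,0,0]],[[0.036,0.089,0],[0,0,0]],[[0.049,0.12,0],[0,0,0]],[[0.062,0.151,0],[0,0,0]],[[0.075,0.182,0],[0,0,0]],[[0.087,0.213,0],[0,0,0]],[[0.099,0.243,0],[0,0,0]],[[0.111,0.272,0],[0,0,0]],[[0.122,0.299,0],[0,0,0]]])

```text
time_s: 32.38
position: [0.6294, 0.1378, 0.1927]
tcp_rot: [[0.358, -0.002, 0.934], [-0.934, 0.0, 0.358], [-0.001, -1.0, -0.001]]
force: [-0.2, 0.2, -2.8]
opening: 0.451
```

Call:
play_rows(commands=[[[0.01,0.022,0],[0,0,0]],[[0.0155,0.036,-0.005],[0,0,0]],[[0.0175,0.041,-0.02],[0,0,0]],[[0.0175,0.041,-0.04],[0,0,0]],[[0.0175,0.041,-0.06],[0,0,0]],[[0.0175,0.041,-0.08],[0,0,0]],[[0.0175,0.041,-0.095],[0,0,0]],[[0.0175,0.041,-0.1],[0,0,0]],[[0.0175,0.041,-0.1],[0,0,0]]])

```text
time_s: 33.5
position: [0.6475, 0.1766, 0.0927]
tcp_rot: [[0.357, -0.0, 0.934], [-0.934, -0.0, 0.357], [-0.0, -1.0, -0.0]]
force: [0.5, -0.3, -3.2]
opening: 0.452
```

Run:
```python
from rig import *
import cv2
s=read_state();print(s['position'],s['force'],s['opening'])
c=capture('scene');cv2.imwrite('pics/s7.png',cv2.resize(c['frame'][170:290,160:300,::-1],None,fx=4,fy=4))
```

```text
[0.6475144  0.17664499 0.09268446] [ 0.52405635 -0.33997173 -3.23085664] 0.45192879936556796
```

View pics/s7.png

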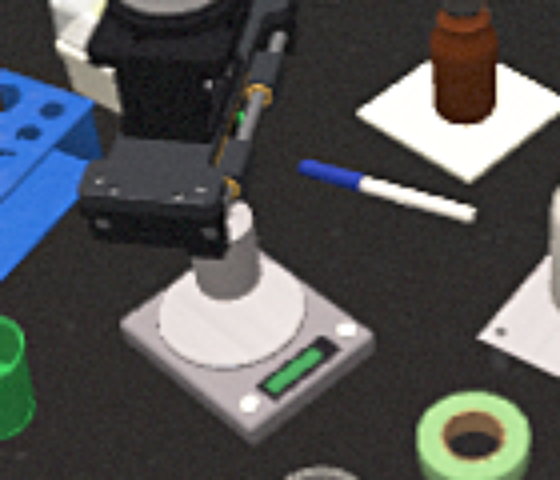

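Call:
play_rows(commands=[[[0,0,-0.003],[0,0,0]],[[0,0,-0.006],[0,0,0]],[[0,0,-0.009],[0,0,0]],[[0,0,-0.012],[0,0,0]]])

```text
time_s: 34.05
position: [0.6476, 0.1769, 0.0808]
tcp_rot: [[0.358, 0.0, 0.934], [-0.934, -0.0, 0.358], [0.0, -1.0, 0.0]]
force: [-0.1, 0.2, -4.7]
opening: 0.447
```

Call:
play_rows(commands=[[[0,0,-0.003],[0,0,0]],[[0,0,-0.006],[0,0,0]],[[0,0,-0.009],[0,0,0]],[[0,0,-0.009],[0,0,0]]])

```text
time_s: 34.55
position: [0.6473, 0.1768, 0.0715]
tcp_rot: [[0.358, -0.001, 0.934], [-0.934, -0.0, 0.358], [-0.0, -1.0, -0.001]]
force: [-0.1, -0.4, -3.8]
opening: 0.446
```

Call:
play_rows(commands=[[[0,0,-0.002],[0,0,0]],[[0,0,-0.004],[0,0,0]],[[0,0,-0.006],[0,0,0]],[[0,0,-0.006],[0,0,0]]])

```text
time_s: 35.05
position: [0.6474, 0.1769, 0.0657]
tcp_rot: [[0.358, -0.0, 0.934], [-0.934, -0.0, 0.358], [-0.0, -1.0, -0.0]]
force: [0.6, -0.2, -4.0]
opening: 0.444
```

Call:
play_rows(commands=[[[0,0,-0.001],[0,0,0]],[[0,0,-0.001],[0,0,0]]])

```text
time_s: 35.3
position: [0.6478, 0.1769, 0.0652]
tcp_rot: [[0.358, 0.0, 0.934], [-0.934, 0.0, 0.358], [0.0, -1.0, 0.0]]
force: [0.5, -0.5, -2.1]
opening: 0.447
```

Call:
play_rows(commands=[[[0,0,0],[0,0,0]],[[0,0,0],[0,0,0]],[[0,0,0],[0,0,0]],[[0,0,0],[0,0,0]],[[0,0,0.03],[0,0,0]],[[0,0,0.08],[0,0,0]],[[0,0,0.13],[0,0,0]],[[0,-0.035,0.17],[0,0,0]],[[0,-0.085,0.185],[0,0,0]],[[-0.005,-0.14,0.185],[0,0,0]]], gripper=0.087)

```text
time_s: 36.55
position: [0.6439, 0.0359, 0.2525]
tcp_rot: [[0.359, 0.006, 0.933], [-0.933, -0.001, 0.359], [0.003, -1.0, 0.005]]
force: [0.2, -1.5, -0.4]
opening: 1.002
```

Call:
play_rows(commands=[[[-0.006,-0.05,0],[0,0,0]],[[-0.012,-0.09,0],[0,0,0]],[[-0.0175,-0.115,-0.01],[0,0,0]],[[-0.0175,-0.118,-0.02],[0,0,0]],[[-0.0175,-0.118,-0.02],[0,0,0]]])

```text
time_s: 37.17
position: [0.6244, -0.0802, 0.2288]
tcp_rot: [[0.358, -0.002, 0.934], [-0.934, 0.001, 0.358], [-0.002, -1.0, -0.002]]
force: [1.1, -0.3, 1.1]
opening: 1.001
```

```bash
python3 w.py w8
python3 - <<'E'
import numpy as np
from h import *
c=dict(np.load('w8.npz'));P=cloud(c,c['T']);Z=P[...,2]
k=P[(Z>.096)&(Z<.11)&(np.hypot(P[...,0]-.624,P[...,1]+.081)<.03)];print('amber cap',k.mean(0),(k.min(0)+k.max(0))/2)
E
```

```text
37.175 [ 0.6244 -0.0802  0.2288] [-17.5  29.6  80.2   0.   70.3  51.5] [ 1.1 -0.3  1.1] 1.0010119182080977
[[ 0.357 -0.89  -0.282  0.702]
 [-0.934 -0.341 -0.106 -0.051]
 [-0.002  0.301 -0.954  0.401]
 [ 0.     0.     0.     1.   ]]
amber cap [ 0.62459065 -0.08236557  0.10194222] [ 0.624116   -0.08248309  0.10187075]
```

View pics/w8.png

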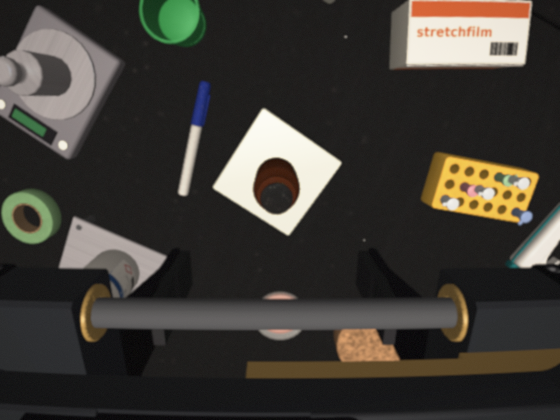

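The weight stands upright on the pan at the upper left. Amber is under the gripper, with its cap at (276,195).

Call:
play_rows(commands=[[[0,-0.001,-0.04],[0,0,0]],[[0,-0.001,-0.08],[0,0,0]],[[0,-0.001,-0.115],[0,0,0]],[[0,-0.001,-0.14],[0,0,0]],[[0,-0.001,-0.155],[0,0,0]],[[0,-0.001,-0.162],[0,0,0]],[[0,-0.001,-0.162],[0,0,0]],[[0,-0.001,-0.162],[0,0,0]]])

```text
time_s: 38.22
position: [0.626, -0.0823, 0.069]
tcp_rot: [[0.358, 0.002, 0.934], [-0.934, -0.001, 0.358], [0.001, -1.0, 0.002]]
force: [0.6, 0.2, -0.3]
opening: 1.0
```

Call:
play_rows(commands=[[[0,0,0],[0,0,0]],[[0,0,0],[0,0,0]],[[0,0,0],[0,0,0]],[[0,0,0],[0,0,0]],[[0,0,0],[0,0,0]],[[0,0,0],[0,0,0]]], gripper=0.03)

```text
time_s: 38.98
position: [0.6251, -0.0821, 0.0679]
tcp_rot: [[0.358, -0.0, 0.934], [-0.934, 0.0, 0.358], [-0.0, -1.0, -0.0]]
force: [-0.6, 0.9, 0.3]
opening: 0.545
```

Call:
play_rows(commands=[[[0,0,0.025],[0,0,0]],[[0,0,0.06],[0,0,0]],[[-0.01,-0.013,0.095],[0,0,0]],[[-0.03,-0.039,0.11],[0,0,0]],[[-0.053,-0.069,0.11],[0,0,0]],[[-0.076,-0.099,0.11],[0,0,0]],[[-0.099,-0.129,0.11],[0,0,0]],[[-0.122,-0.159,0.11],[0,0,0]],[[-0.143,-0.186,0.105],[0,0,0]],[[-0.157,-0.204,0.09],[0,0,0]]])

```text
time_s: 40.22
position: [0.4676, -0.2878, 0.1584]
tcp_rot: [[0.357, 0.001, 0.934], [-0.934, -0.002, 0.357], [0.002, -1.0, 0.001]]
force: [-0.3, 0.0, -1.4]
opening: 0.546
```

Call:
play_rows(commands=[[[0,0,-0.025],[0,0,0]],[[0,0,-0.045],[0,0,0]],[[0,0,-0.058],[0,0,0]],[[0,0,-0.065],[0,0,0]],[[0,0,-0.068],[0,0,0]],[[0,0,-0.068],[0,0,0]],[[0,0,-0.068],[0,0,0]]])

```text
time_s: 41.1
position: [0.4684, -0.2863, 0.0904]
tcp_rot: [[0.358, 0.001, 0.934], [-0.934, -0.001, 0.358], [0.001, -1.0, 0.001]]
force: [-0.3, -0.6, -2.0]
opening: 0.546
```

Call:
play_rows(commands=[[[0,0,0],[0,0,0]],[[0,0,0],[0,0,0]],[[0,0,0],[0,0,0]],[[0,0,0],[0,0,0]],[[0,0,0.03],[0,0,0]],[[0,0,0.08],[0,0,0]],[[0,0,0.13],[0,0,0]],[[-0.02,-0.04,0.16],[0,0,0]],[[-0.05,-0.085,0.165],[0,0,0]],[[-0.08,-0.13,0.165],[0,0,0]]], gripper=0.087)

```text
time_s: 42.35
position: [0.3877, -0.4175, 0.2562]
tcp_rot: [[0.359, 0.001, 0.933], [-0.933, -0.002, 0.359], [0.003, -1.0, 0.001]]
force: [0.3, -0.5, -1.2]
opening: 0.999
```

Call:
play_rows(commands=[[[-0.03,-0.04,0],[0,0,0]],[[-0.06,-0.08,0],[0,0,0]],[[-0.1,-0.11,0],[0,0,0]],[[-0.14,-0.13,0],[0,0,0]],[[-0.16,-0.14,0],[0,0,0]],[[-0.16,-0.14,0],[0,0,0]]])

```text
time_s: 43.1
position: [0.2273, -0.5563, 0.2548]
tcp_rot: [[0.355, 0.001, 0.935], [-0.935, 0.001, 0.355], [-0.0, -1.0, 0.001]]
force: [0.3, 0.2, -0.9]
opening: 1.002
```

Run:
```python
from rig import *
import cv2,numpy as np
from h import *
s=read_state();print(s['time_s'],s['position'],s['force'])
A=capture('top');B=capture('scene')
tg=dict(weight=(.6465,.177,.106,.6455,.1755),cup=(.487,.313,.09,.487,.3125),bottle=(.4505,.06,.143,.4495,.0603),amber=(.467,-.286,.125,.4665,-.286))
for nm,c in (('top',A),('scene',B)):
    P=cloud(c);Z=P[...,2]
    for n,(x,y,z,px,py) in tg.items():
        k=P[(Z>z-.012)&(Z<z+.012)&(np.hypot(P[...,0]-x,P[...,1]-y)<.05)]
        m=(k.min(0)+k.max(0))/2 if len(k) else np.zeros(3)
        print(nm,n,len(k),'mid',m[:2].round(4),'zmax',k[:,2].max().round(3) if len(k) else 0,'off mm',((m[:2]-[px,py])*1000).round(1),np.ptp(k[:,:2],0).round(3))
a=cv2.resize(A['frame'][130:285,100:430,::-1],(700,329));b=cv2.resize(B['frame'][130:360,180:400,::-1],(250,261))
cv2.imwrite('pics/e_top.png',a);cv2.imwrite('pics/e_scene.png',cv2.resize(B['frame'][130:360,180:400,::-1],None,fx=2.5,fy=2.5))
```

```text
43.1 [ 0.22732271 -0.55632792  0.25478631] [ 0.34436025  0.19903227 -0.92958313]
top weight 97 mid [0.6447 0.176 ] zmax 0.11 off mm [-0.8  0.5] [0.024 0.024]
top cup 147 mid [0.4896 0.3135] zmax 0.095 off mm [2.6 1. ] [0.054 0.056]
top bottle 210 mid [0.45   0.0603] zmax 0.15 off mm [0.5 0. ] [0.037 0.033]
top amber 186 mid [ 0.4655 -0.2842] zmax 0.13 off mm [-1.   1.8] [0.034 0.035]
scene weight 80 mid [0.6455 0.1771] zmax 0.109 off mm [-0.   1.6] [0.025 0.025]
scene cup 242 mid [0.4897 0.3147] zmax 0.094 off mm [2.7 2.2] [0.055 0.054]
scene bottle 176 mid [0.4507 0.0609] zmax 0.147 off mm [1.2 0.6] [0.035 0.037]
scene amber 84 mid [ 0.4689 -0.2817] zmax 0.128 off mm [2.4 4.3] [0.033 0.031]
```

View pics/e_top.png

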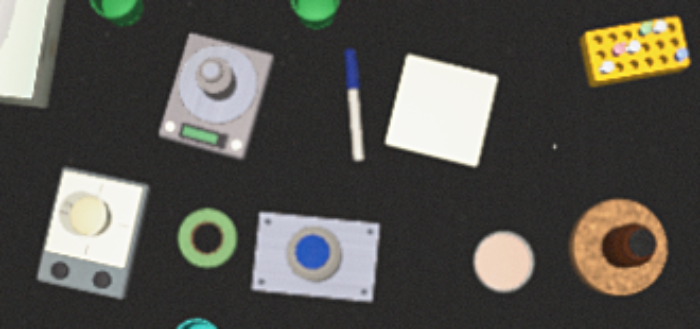

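View pics/e_scene.png

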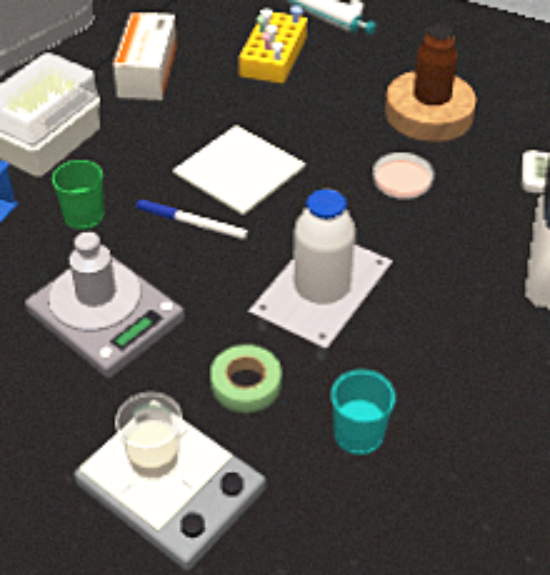

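All four stand upright on their homes, within about 5 mm of centre, and the gripper is clear. Handing in.

```bash
python3 -c "
from rig import *
print(hand_in())"
```

```text
the job is handed in; nothing more can be done
None
```

All four are on their proper places, upright and released, and the job was handed in at about 43 s of the 131 s allowed. No verdict came back.

- **Order:** brown bottle to the tile, white bottle to the steel stand, cup to the stirrer, weight to the balance, then brown bottle from the tile to the cork block.
- **Slip:** my first grip on the weight failed. It stayed standing on the cork and shifted about 6 mm. I found it again in the top view, gripped it slightly lower with the gripper told to close fully, and checked the load on a small lift before carrying it. The gripper opening read about 38–39 mm on the 41 mm weight, and I did not find out why.
- **Last checks:** the two fixed cameras give these distances from the centre of each place, against the 15 mm limit:

| Thing | Top view | Scene view |
|---|---|---|
| Weight | 1 mm | 2 mm |
| White bottle | 1 mm | 1 mm |
| Cup | 3 mm | 3 mm |
| Brown bottle | 2 mm | 5 mm |

The two views disagree by up to about 4 mm, most for the brown bottle. The wrist camera read 2–4 mm further along x than the top view, so I aimed between the two. The gripper was well clear of everything at the end.

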